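# Fit the chopper's drive unit and hold it down to run

### The job

Unlock the cordless drive unit from its charging dock (a short anticlockwise turn, seen from above, as far as it goes) and lift it out. Set it on the chopper bowl's lid, turn it until its splines drop into the blade coupling, slide it home and press it fully down against the spring of the orange safety ring, without forcing it. The chopper runs only while that ring is held down, so finish still gripping the drive unit upright and keeping it pressed down; leave everything else on the bench where it stands.

Things in the scene. Friction and masses are not known exactly. Their poses are not given: they have to be found in the camera images.
- drive_grip (a point): Drive unit (loose, about 0.6 kg, 150 mm tall): upright white and black handle on a steel skirt and black flange. This point: centre of its grip, on the axis, 100 mm above the nose tip, 50 mm below the flat top; z up. Flat rubber panels face +y and -y: 45.5 mm apart, 36 mm wide, from 39 mm below to 35 mm above this point; the grip is 52 mm wide along x
- drive_nose (a point): Tip of the drive unit's steel nose, on its axis; axes as the grip's. Going up from the tip: a pilot tapering from 14 to 22 mm in 5 mm, then a 22 mm core; four splines 6 mm wide, 17 mm out from the axis along +x, +y, -x, -y, between 6 and 14 mm above the tip; the flange (59 mm across) has its underside 24 mm above the tip
- dock: Charging dock, fixed: black base plate 130 x 100 mm; origin on the bench under the middle of its round grey mouth (67 mm across, rim 38 mm above the bench). The unit's flange rests on the rim, its nose tip 14 mm above the bench. Four slots in the mouth lie along the dock's x and y
- dock_mouth (a point): Centre of the dock's mouth at rim height; axes as the dock's. Bayonet: four teeth hold the splines down (1.5 mm of play). Locked, the unit's x axis points 40 to 50 degrees clockwise (from above) of the dock's x. Turned anticlockwise it meets a stop about 2 degrees past lining up with the dock's axes, and can then be lifted straight out
- chopper: Chopper bowl, fixed to the bench by its suction foot: clear bowl 132 mm across, grey lid 128 mm across with its top at 92 mm; origin on the bench under its centre. A grey collar of 42 mm bore stands in the middle of the lid, rim 108 mm above the bench, with the white blade coupling inside it and the orange safety ring around it
- coupling_top (a point): Blade coupling, on its axis at the top of its four white teeth, 104 mm above the bench; z up. A 25 mm bore and four slots 9 mm wide along its x and y (any quarter turn fits); the blade in the bowl lies along x. It turns with the blade against 0.12 N m. Splines resting on the teeth: nose tip 6 mm below this point; meshed and touching the ring: 14 mm below; fully home: 20 mm below
- ring (a joint): Orange sprung safety ring around the collar, 59 mm across, top 114 mm above the bench when released: 0 released, 0.006 m fully pressed down by the unit's flange. The spring pushes up with 8 N at the start and 14 N fully down; the unit's own weight does not press it in
- spare_bowl: Bystander: a second clear chopper bowl under a plain flat white storage lid (no coupling, no collar), 132 mm across, 88 mm high; origin under its centre
- wand: Bystander: steel blending foot, 235 mm long, lying on the bench; origin under its middle
- spatula: Bystander: kitchen spatula lying on the bench; origin under its middle
- spice_jar: Bystander: spice jar with red cap, 52 mm across, 100 mm high; origin under its centre
- tub: Bystander: food tub with white lid, 110 mm across, 120 mm high; origin under its centre
- mix_bowl: Bystander: steel mixing bowl, 140 mm across, 63 mm high; origin under its centre
- oil_bottle: Bystander: amber oil bottle, 64 mm across, 210 mm high; origin under its centre

How it is judged (in metres and radians):
On the way, in this order (a step that is already met when the one before it is completed fails the run):
1. the drive unit is unlocked and lifted out of the dock (z of drive_grip in the frame of dock above 0.155 m), for 0.1 s.
2. the drive unit is on the chopper with its splines meshed in the blade coupling (slid down at least 6 mm past the tops of the teeth) (horizontal distance between drive_grip and coupling_top below 0.006 m and angle between drive_grip's own z axis and vertical below 0.1 rad and z of drive_grip in the frame of coupling_top below 0.088 m), for 0.1 s.
At the end, for the whole second after the job is handed in: The unit is upright (0.1 rad) and centred (6 mm) on the chopper, splines meshed and slid home (grip centre under 82.5 mm above the coupling's top; 80 is fully home), the ring pressed at least 4 of its 6 mm, and the fingers still hold the unit (over 2 N) (horizontal distance between drive_grip and coupling_top below 0.006 m and angle between drive_grip's own z axis and vertical below 0.1 rad and z of drive_grip in the frame of coupling_top below 0.0825 m and value of joint ring above 0.004 m and contact force between the fingers and drive above 2 N); the arm keeps its last pose, push and grip.
It fails at once if the drive unit is forced or hammered on the chopper (more than 80 N) (contact force between drive and chopper above 80 N).
It fails at once if something else on the bench is moved more than 30 mm or tipped over (distance of any of spare_bowl, wand, spatula, spice_jar, tub, mix_bowl, oil_bottle from where it was at the start of the episode above 0.03 m or angle between any of spare_bowl, wand, spatula, spice_jar, tub, mix_bowl, oil_bottle's own z axis and vertical above 0.4 rad).
It also fails if it takes over 45 s, if anything falls off the work surface, if the arm or the gripper's body presses on something with over 40 N, if the wrist force passes 120 N, or if a joint passes its speed limit or range.

### The arm

A 6-joint arm with a two-finger parallel gripper is mounted at the origin on the work surface. World frame = base frame: x ahead of the robot, y to its left, z up, the work surface at z = 0. Lengths are in m, angles in degrees, forces in N, time in s.
With the tool pointing down it reaches from about 0.3 to 0.775 m from the base axis. Payload 14.6 kg.
Tool frame: the origin (TCP) lies midway between the tips of the shut fingers; the grasp point (between the pads) lies 19 mm behind it; x points along the fingers, y is the direction in which the jaws open and shut, and the axes are right-handed (so a half turn about x gives the same grasp; the last joint's range is limited). The gripper opens to 94 mm and grips with 3 to 60 N. Pads are 16 mm wide; open, the fingers measure 119 mm over their backs; the gripper's body (75 mm by 177 mm) begins 78 mm behind the grasp point.
Start: joints at [67.689, 17.183, 87.147, -0, 75.671, -3.816], TCP at [0.174, 0.522, 0.205] pointing down, gripper open.
Joint ranges: [-173.82, 173.82], [-45.26, 126.66], [13.44, 144.39], [-59.66, 239.66], [0, 175.72], [-146.38, 146.38]. Speed limits (degrees/s): [127.2, 127.2, 147.25, 180, 180, 180].

### API

Orientations are given as a 3x3 rotation matrix whose columns are the frame's x, y, z axes.
In Python, from bench import telemetry, vision, arm gives the robot as it stands.
- The arm moves only by the shell command python3 -m creep 'ROWS' [FORCE]. ROWS is JSON, a list of rows, each an object of numbers: "gripper": the opening, from -1 (shut) to 1 (fully open); "tx", "ty", "tz": the shift along the tool's x, y, z in m; "rx", "ry", "rz": the turn, a rotation vector about the tool's x, y, z in degrees. A call has 1 to 20 rows; each row shifts and turns the commanded pose from where the row before left it, along the tool's axes as they then stand; what a row does not reach is not made up. A row lasts 1/12 s, in which the tool goes at most 41.7 mm and 7.16 degrees, less where a joint would pass 70% of its speed; a pose out of reach is approached as far as the arm can. A call is refused whole if a number of a shift passes 0.0417 or a number of a turn 7.16, either way. A call with a gripper value outside its range is refused whole. The fingers move at their own pace and stop on an object; FORCE is the grip in N (left out, the last holds). Time passes only in rows, so rows that do not move let the fingers close. It gives the time, the measured TCP pose, the force and the opening at its end, in the units of the state.
- telemetry.get_obs(): the state, without advancing time (a new reading comes with each control period).
- vision.camera(name): name is "side" or "top"; returns a dict with "image" (420x560x3 uint8, red, green, blue), "intrinsics" (3x3 intrinsics, pixels), "extrinsics" (4x4, takes a point from camera to world coordinates). Camera axes: x right, y down, z forward; pixel columns grow to the right and rows downward; lengths in m; the calibration is good to about 2 mm. A picture is of the moment at which its call begins. There is no depth.
- arm.hand_in(): hands the job in, once; it reports no verdict.
The state is a dict: "time_s": time; "qpos": joint angles; "qd": joint speeds; "joint_efforts": joint torques, N m; "tcp_pos": TCP position; "tool_rot": TCP orientation; "contact_force": force on the tool from outside, world axes, zero at the start; "ft_torque": the same for the moment, N m; "opening": opening from 0.0 (shut) to 1.0 (fully open).
Only numpy, scipy, OpenCV 4.12 (cv2) and the standard library are available. Lean on these libraries where they do the work, as an engineer would, in place of code of your own. Each camera call takes 0.05 s, during which the arm holds its last target.

## Working session

There is one attempt and no reset: what is moved stays moved. The work goes in short steps, Python scripts to look and compute and a shell command to move; the robot and the scene stay as the last step left them, time stands still between calls to the robot, and variables do not carry over. Pictures are saved under pics/ and viewed, and the job is handed in when it is done.

```bash
ls; mkdir -p pics
python3 - <<'E'
from bench import telemetry, vision
import cv2,numpy as np
o=telemetry.get_obs()
for k,v in o.items(): print(k,np.round(v,4).tolist())
for n in("side","top"):
    c=vision.camera(n); cv2.imwrite(f"pics/{n}0.png",c["image"][:,:,::-1]); print(n,np.round(c["intrinsics"],2).tolist(),np.round(c["extrinsics"],4).tolist())
    np.savez(f"{n}0.npz",**c)
E
```

```text
pics
time_s 0.0
qpos [67.6884, 17.2138, 87.1781, -0.0, 75.6702, -3.8178]
qd [0.0632, -0.0847, 0.0094, 0.0503, 0.0237, -0.0914]
joint_efforts [-0.0017, -53.18, -35.2741, 0.0707, 0.0244, 0.0]
tcp_pos [0.1744, 0.5214, 0.2049]
tool_rot [[-0.0004, 0.3172, 0.9484], [-0.001, 0.9484, -0.3172], [-1.0, -0.0011, -0.0001]]
contact_force [1.2643, 0.0828, -0.191]
ft_torque [-0.037, 0.0131, 0.0454]
opening 1.0007
side [[468.75, 0.0, 276.66], [0.0, 468.75, 207.3], [0.0, 0.0, 1.0]] [[-0.9712, -0.1573, 0.1788, 0.2256], [-0.2371, 0.5681, -0.788, 1.1638], [0.0224, -0.8078, -0.5891, 1.0131], [0.0, 0.0, 0.0, 1.0]]
top [[476.1, 0.0, 276.47], [0.0, 476.1, 213.76], [0.0, 0.0, 1.0]] [[-0.0265, -0.9955, 0.0914, 0.3885], [-0.9996, 0.026, -0.0071, -0.0116], [0.0047, -0.0915, -0.9958, 1.3755], [0.0, 0.0, 0.0, 1.0]]
```

View pics/side0.png

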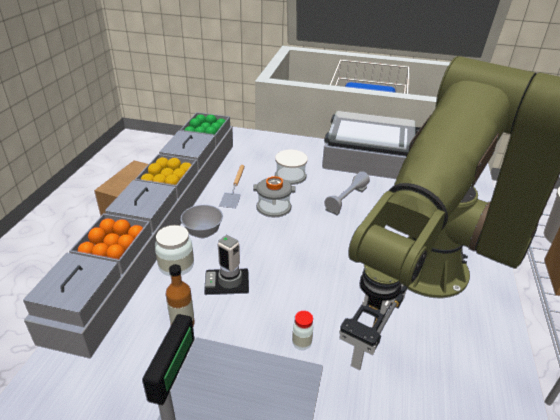

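View pics/top0.png

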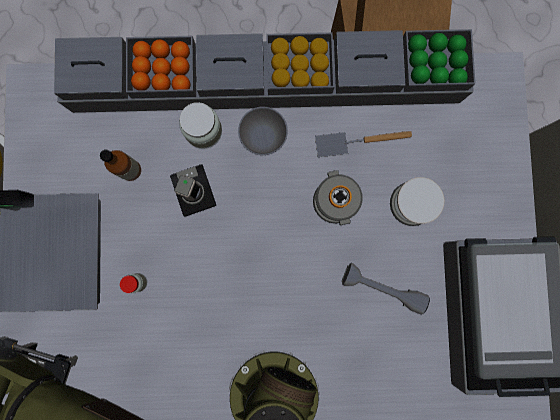

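The drive unit sits in its dock near top (190,188) and side (229,262). The chopper, with its orange ring, is at top (340,197) and side (274,185). I'll zoom in on both.

Run:
```python
import cv2,numpy as np
t=np.load("top0.npz")["image"][:,:,::-1]; s=np.load("side0.npz")["image"][:,:,::-1]
def crop(im,x,y,w,h,k): return cv2.resize(im[y:y+h,x:x+w],None,fx=k,fy=k,interpolation=cv2.INTER_CUBIC)
a=crop(t,160,155,65,70,6);b=crop(t,305,162,65,70,6)
cv2.imwrite("pics/tz.png",np.hstack([a,b]))
a=crop(s,195,228,65,70,6);b=crop(s,243,155,65,70,6)
cv2.imwrite("pics/sz.png",np.hstack([a,b]))
```

```text
(no output)
```

View pics/tz.png

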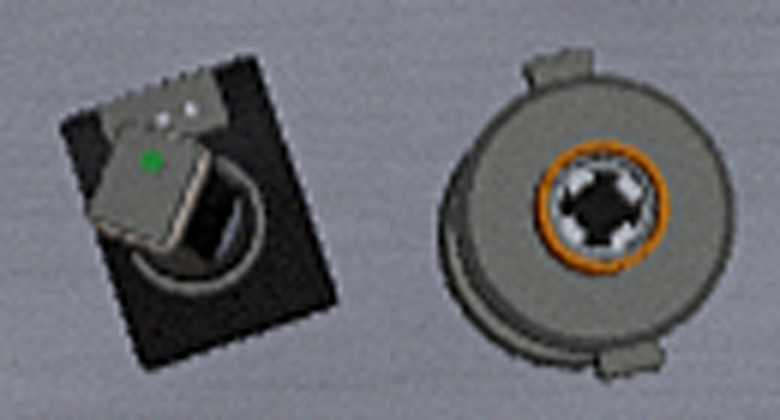

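View pics/sz.png

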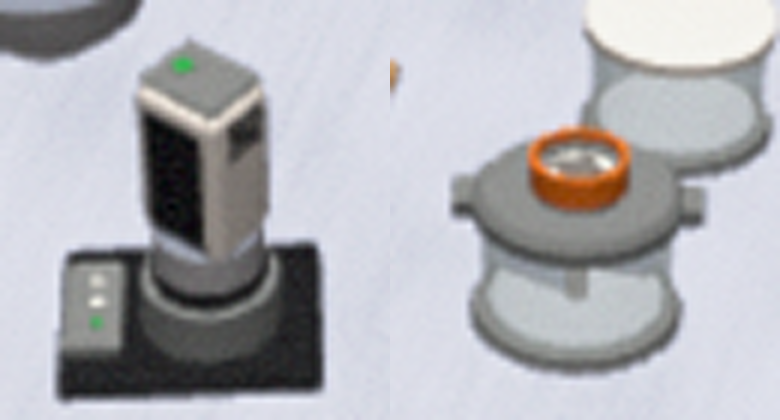

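```bash
cat > h.py <<'E'
import numpy as np,cv2
C={n:np.load(f"{n}0.npz") for n in("top","side")}
def ray(n,p):
    K,E=C[n]["intrinsics"],C[n]["extrinsics"]
    d=E[:3,:3]@np.linalg.inv(K)@[p[0],p[1],1]; return E[:3,3],d/np.linalg.norm(d)
def onz(n,p,z):
    o,d=ray(n,p); return o+d*(z-o[2])/d[2]
def tri(pt,ps):
    (a,d),(b,e)=ray("top",pt),ray("side",ps)
    t=np.linalg.lstsq(np.c_[d,-e],b-a,rcond=None)[0]
    p,q=a+t[0]*d,b+t[1]*e; return (p+q)/2,np.linalg.norm(p-q)
def proj(n,P):
    K,E=C[n]["intrinsics"],C[n]["extrinsics"]
    c=K@(E[:3,:3].T@(np.asarray(P)-E[:3,3])); return c[:2]/c[2]
def ct(x,y,ox,oy): return (x+.5)/6-.5+ox,(y+.5)/6-.5+oy
E
python3 - <<'E'
from h import *
def orange(n,box):
    im=C[n]["image"]; hsv=cv2.cvtColor(im,cv2.COLOR_RGB2HSV)
    m=cv2.inRange(hsv,(5,130,80),(22,255,255)); x,y,w,h=box
    z=np.zeros_like(m); z[y:y+h,x:x+w]=m[y:y+h,x:x+w]
    c=max(cv2.findContours(z,cv2.RETR_EXTERNAL,cv2.CHAIN_APPROX_NONE)[0],key=len)
    return cv2.fitEllipse(c),cv2.boundingRect(c)
eo,bo=orange("top",(310,165,60,65)); es,bs=orange("side",(245,160,60,50)); print(eo,bo,es,bs)
print("ring ctr top on z=.114",onz("top",eo[0],.114), "dia", eo[1])
# side-view ring: top ellipse from clicked crop points: left(529,155) right(630,160) 
L=onz("side",ct(529-390,150,243,155),.114);R=onz("side",ct(631-390,155,243,155),.114);print(L,R,(L+R)/2)
fr=tri(eo[0],ct(580-390,152,243,155));print("tri ring",fr)
# LED
def led(n,b):
    im=C[n]["image"].astype(int);x,y,w,h=b;s=im[y:y+h,x:x+w];g=(s[...,1]-np.maximum(s[...,0],s[...,2])).clip(0)
    g[g<25]=0;yy,xx=np.mgrid[:h,:w];return (g*xx).sum()/g.sum()+x,(g*yy).sum()/g.sum()+y
a,b=led("top",(175,172,25,20)),led("side",(217,230,20,14));print(a,b,tri(a,b))
# top face corners
T=[ct(*p,160,155) for p in [(147,122),(213,157),(170,250),(88,212)]]
S=[ct(*p,195,228) for p in [(190,38),(264,82),(210,128),(138,82)]]
TP=[onz("top",p,.164) for p in T];print("topT",np.round(TP,4),np.mean(TP,0))
SP=[onz("side",p,.164) for p in S];print("topS",np.round(SP,4),np.mean(SP,0))
print(tri(np.mean(T,0),np.mean(S,0)))
D=[onz("top",ct(*p,160,155),.012) for p in [(60,118),(252,55),(337,298),(148,370)]]
print("dock",np.round(D,4),[np.linalg.norm(D[i]-D[i-1]) for i in range(4)],[np.degrees(np.arctan2(*(D[i]-D[i-1])[1::-1])) for i in range(4)])
for nm,P in(("TP",TP),("SP",SP)):
    print(nm,[np.linalg.norm(P[i]-P[i-1]).round(4) for i in range(4)],[np.degrees(np.arctan2(*(P[i]-P[i-1])[1::-1])).round(1) for i in range(4)])
E
```

```text
((340.1580505371094, 195.9669189453125), (21.037012100219727, 21.605756759643555), 7.947962284088135) (330, 185, 22, 23) ((274.2272033691406, 182.66053771972656), (12.915431022644043, 16.473485946655273), 87.56475830078125) (266, 176, 17, 14)
ring ctr top on z=.114 [ 0.54756683 -0.19193144  0.114     ] dia (21.037012100219727, 21.605756759643555)
[ 0.5752058  -0.19035377  0.114     ] [ 0.51596436 -0.20137404  0.114     ] [ 0.54558508 -0.1958639   0.114     ]
tri ring (array([ 0.54589941, -0.1916807 ,  0.11710479]), np.float64(0.002567767448645065))
(np.float64(184.734610123119), np.float64(181.3611491108071)) (np.float64(225.01176470588234), np.float64(238.3470588235294)) (array([0.5881874 , 0.21261044, 0.16596196]), np.float64(0.0018075634392528378))
topT [[0.6062 0.2147 0.164 ]
 [0.5903 0.1866 0.164 ]
 [0.5507 0.2054 0.164 ]
 [0.5679 0.2402 0.164 ]] [0.57877567 0.21173186 0.164     ]
topS [[0.591  0.1909 0.164 ]
 [0.5476 0.2124 0.164 ]
 [0.5616 0.2497 0.164 ]
 [0.6039 0.2278 0.164 ]] [0.57602945 0.22022902 0.164     ]
(array([0.57928641, 0.21288555, 0.15713382]), np.float64(0.0010738166251615547))
dock [[0.6366 0.285  0.012 ]
 [0.665  0.1921 0.012 ]
 [0.5457 0.1528 0.012 ]
 [0.5134 0.2437 0.012 ]] [np.float64(0.12991852677027005), np.float64(0.09717783956026621), np.float64(0.12561340934551082), np.float64(0.09647634352671003)] [np.float64(18.549893380258606), np.float64(-72.9741743145145), np.float64(-161.76141261788064), np.float64(109.57282179304582)]
TP [np.float64(0.046), np.float64(0.0323), np.float64(0.0439), np.float64(0.0389)] [np.float64(-33.7), np.float64(-119.5), np.float64(154.7), np.float64(63.6)]
SP [np.float64(0.039), np.float64(0.0484), np.float64(0.0398), np.float64(0.0477)] [np.float64(-109.3), np.float64(153.6), np.float64(69.5), np.float64(-27.4)]
```

Run:
```python
from h import *
from scipy.optimize import least_squares
def circ(P):
    P=np.array(P)[:,:2]; return least_squares(lambda v:np.hypot(*(P-v[:2]).T)-v[2],[*P.mean(0),.03]).x
pts=[(263,235),(266,210),(252,177),(200,297),(165,287),(137,260),(238,275)]
print("rim top",circ([onz("top",ct(*p,160,155),.038) for p in pts]))
# side rim/flange: outer rim points
pts=[(141,290),(150,310),(175,325),(210,330),(245,320),(272,300),(282,280)]
print("rim side",circ([onz("side",ct(*p,195,228),.038) for p in pts]))
# steel skirt left/right edges at sides
for z in (.06,.07):
  pass
# panel outline side: corners  
im=C["top"]["image"]; x0,y0,k=322,178,16
c=cv2.resize(im[y0:y0+36,x0:x0+36],None,fx=k,fy=k,interpolation=cv2.INTER_CUBIC)
cv2.imwrite("pics/coup.png",c[:,:,::-1])
s=cv2.resize(C["side"]["image"][168:200,256:293],None,fx=k,fy=k,interpolation=cv2.INTER_CUBIC);cv2.imwrite("pics/coups.png",s[:,:,::-1])
```

```text
rim top [0.58028353 0.21586984 0.03347005]
rim side [0.57616491 0.22043372 0.03467816]
```

View pics/coup.png

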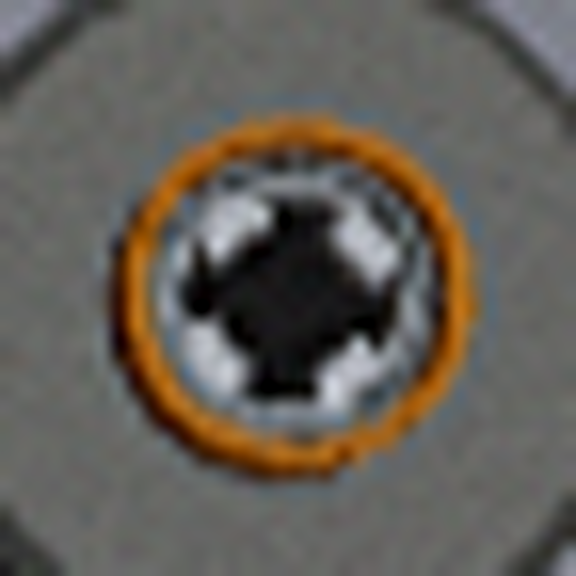

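View pics/coups.png

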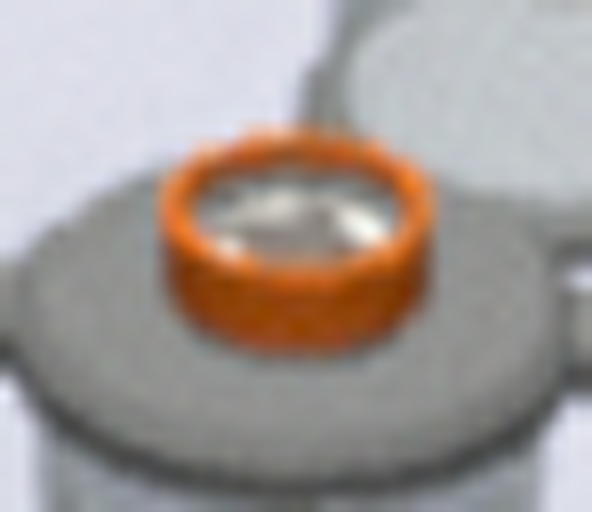

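The dock rim comes out at about 67 mm across, as given. Its centre is about (0.578, 0.217), and the two views differ by a few mm. The grip's x axis lies near -27° and the dock's near +18°. The ring centre is at about (0.547, -0.193), with the slots at roughly -10° mod 90. Next I'll move above the drive.

```bash
python3 -m creep '[{"gripper":1,"tz":0.01},{"tz":0.025},{"tz":0.037,"ty":-0.012},{"tz":0.038,"ty":-0.0135},{"tz":0.038,"ty":-0.0135},{"tz":0.038,"ty":-0.0135},{"tz":0.038,"ty":-0.0135},{"tz":0.038,"ty":-0.0135},{"tz":0.038,"ty":-0.0135},{"tz":0.038,"ty":-0.0135},{"tz":0.038,"ty":-0.0135},{"tz":0.038,"ty":-0.0135},{"tz":0.033,"ty":-0.0135},{"tz":0.025,"ty":-0.0135},{"tz":0.008,"ty":-0.0005},{},{}]' 30
python3 - <<'E'
from bench import telemetry
import numpy as np
o=telemetry.get_obs()
for k in ("time_s","qpos","tcp_pos","tool_rot","contact_force"): print(k,np.round(o[k],4).tolist())
E
```

```text
time_s 0.1
qpos [67.6888, 17.2134, 87.1778, 0.0, 75.6719, -3.8137]
tcp_pos [0.1744, 0.5214, 0.2049]
tool_rot [[-0.0004, 0.3173, 0.9483], [-0.001, 0.9483, -0.3173], [-1.0, -0.0011, -0.0001]]
contact_force [0.8081, -0.5348, 0.332]invalid input at $[0]: expected keys gripper, tx, ty, tz, rx, ry, rz
```

```bash
python3 -m creep '[{"gripper":1,"tx":0,"ty":0,"tz":0.01,"rx":0,"ry":0,"rz":0},{"gripper":1,"tx":0,"ty":0,"tz":0.025,"rx":0,"ry":0,"rz":0},{"gripper":1,"tx":0,"ty":-0.012,"tz":0.037,"rx":0,"ry":0,"rz":0},{"gripper":1,"tx":0,"ty":-0.0135,"tz":0.038,"rx":0,"ry":0,"rz":0},{"gripper":1,"tx":0,"ty":-0.0135,"tz":0.038,"rx":0,"ry":0,"rz":0},{"gripper":1,"tx":0,"ty":-0.0135,"tz":0.038,"rx":0,"ry":0,"rz":0},{"gripper":1,"tx":0,"ty":-0.0135,"tz":0.038,"rx":0,"ry":0,"rz":0},{"gripper":1,"tx":0,"ty":-0.0135,"tz":0.038,"rx":0,"ry":0,"rz":0},{"gripper":1,"tx":0,"ty":-0.0135,"tz":0.038,"rx":0,"ry":0,"rz":0},{"gripper":1,"tx":0,"ty":-0.0135,"tz":0.038,"rx":0,"ry":0,"rz":0},{"gripper":1,"tx":0,"ty":-0.0135,"tz":0.038,"rx":0,"ry":0,"rz":0},{"gripper":1,"tx":0,"ty":-0.0135,"tz":0.038,"rx":0,"ry":0,"rz":0},{"gripper":1,"tx":0,"ty":-0.0135,"tz":0.033,"rx":0,"ry":0,"rz":0},{"gripper":1,"tx":0,"ty":-0.0135,"tz":0.025,"rx":4,"ry":0,"rz":0},{"gripper":1,"tx":0,"ty":0,"tz":0.008,"rx":4.5,"ry":0,"rz":0},{"gripper":1,"tx":0,"ty":0,"tz":0,"rx":0,"ry":0,"rz":0}]' 30
cat > st.py <<'E'
from bench import telemetry,vision
import numpy as np,cv2,sys
o=telemetry.get_obs()
for k in ("time_s","qpos","tcp_pos","contact_force","ft_torque","opening"): print(k,np.round(o[k],4).tolist())
R=np.array(o["tool_rot"]); print("yaw_y",np.degrees(np.arctan2(R[1,1],R[0,1])).round(2),"x",R[:,0].round(4),"y",R[:,1].round(4),"z",R[:,2].round(4))
if len(sys.argv)>1:
    c=vision.camera(sys.argv[1]);x,y,w,h=map(int,sys.argv[3].split(","));k=int(sys.argv[4])
    np.savez(sys.argv[2]+".npz",tcp=o["tcp_pos"],R=R,**c)
    cv2.imwrite(f"pics/{sys.argv[2]}.png",cv2.resize(c["image"][y:y+h,x:x+w,::-1],None,fx=k,fy=k,interpolation=cv2.INTER_CUBIC))
E
python3 st.py side s1 150,130,160,150 4; python3 st.py top t1 110,110,160,130 5
```

```text
time_s: 1.43
tcp_pos: [0.58, 0.2142, 0.2047]
tool_rot: [[-0.001, 0.46, 0.888], [-0.0, 0.888, -0.46], [-1.0, -0.001, -0.001]]
contact_force: [-0.2, -0.0, 0.6]
opening: 0.999
time_s 1.4333
qpos [16.8818, 26.0705, 75.1129, -0.0106, 78.869, -45.741]
tcp_pos [0.58, 0.2142, 0.2047]
contact_force [-0.1597, -0.0125, 0.6065]
ft_torque [0.0103, 0.0312, -0.0045]
opening 0.9988
yaw_y 62.62 x [-8.e-04 -4.e-04 -1.e+00] y [ 4.598e-01  8.880e-01 -8.000e-04] z [ 8.880e-01 -4.598e-01 -5.000e-04]
time_s 1.4833
qpos [17.0122, 25.993, 75.2014, 0.001, 78.8554, -45.9636]
tcp_pos [0.579, 0.2154, 0.2049]
contact_force [0.0789, -0.1024, 0.9101]
ft_torque [0.0138, -0.0107, -0.0334]
opening 0.9995
yaw_y 62.98 x [-8.e-04 -2.e-04 -1.e+00] y [ 4.544e-01  8.908e-01 -6.000e-04] z [ 8.908e-01 -4.544e-01 -6.000e-04]
```

View pics/s1.png

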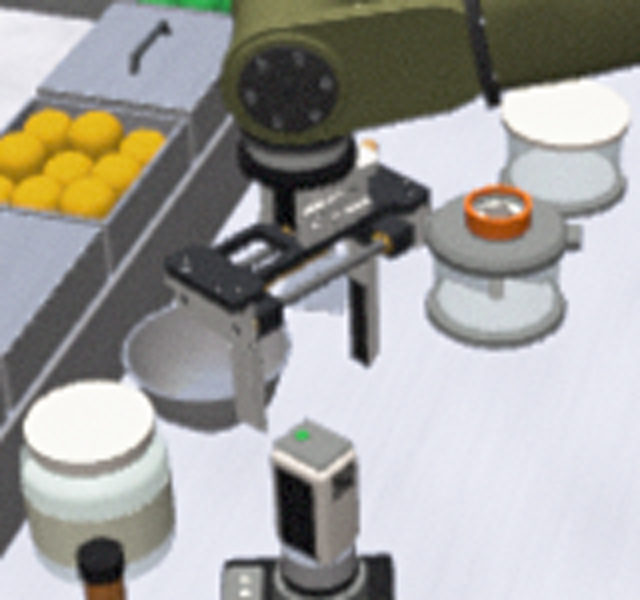

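View pics/t1.png

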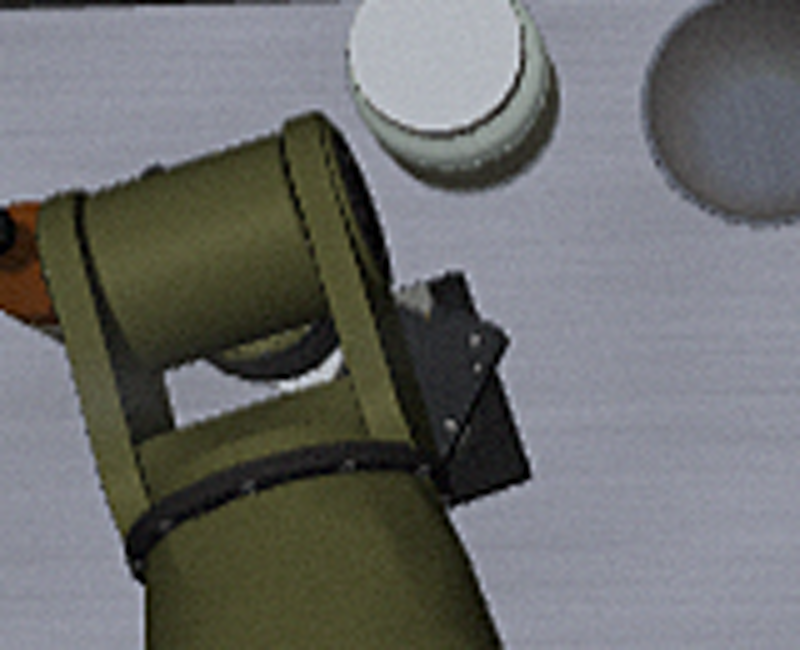

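Run:
```python
from h import *
d=np.load("s1.npz");t,R=d["tcp"],d["R"]
for P in (t,t+.047*R[:,1],t-.047*R[:,1],t+.0595*R[:,1],t-.0595*R[:,1]):
    p=proj("side",P);print((p-[150,130])*4+1.5)
im=d["image"]
cv2.imwrite("pics/f.png",cv2.resize(im[205:245,200:255,::-1],None,fx=12,fy=12,interpolation=cv2.INTER_CUBIC))
```

```text
[308.38697246 394.754334  ]
[257.78075062 426.98883592]
[356.76385304 363.93984928]
[243.9266342  435.81345325]
[369.27336771 355.97169912]
```

View pics/f.png

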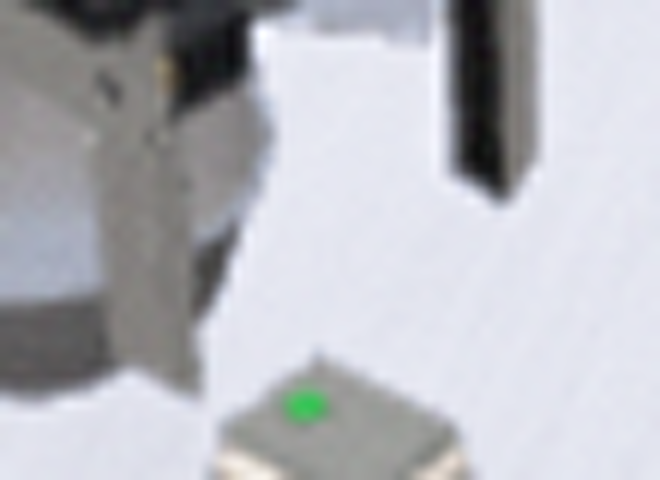

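```bash
python3 -m creep '[{"gripper":1,"tx":0.01,"ty":0.002,"tz":-0.0015,"rx":0,"ry":0,"rz":0},{"gripper":1,"tx":0.025,"ty":0,"tz":0,"rx":0,"ry":0,"rz":0},{"gripper":1,"tx":0.03,"ty":0,"tz":0,"rx":0,"ry":0,"rz":0},{"gripper":1,"tx":0.025,"ty":0,"tz":0,"rx":0,"ry":0,"rz":0},{"gripper":1,"tx":0.02,"ty":0,"tz":0,"rx":0,"ry":0,"rz":0},{"gripper":1,"tx":0,"ty":0,"tz":0,"rx":0,"ry":0,"rz":0},{"gripper":1,"tx":0,"ty":0,"tz":0,"rx":0,"ry":0,"rz":0}]' 30;python3 st.py side s2 180,180,100,110 7
```

```text
time_s: 2.12
tcp_pos: [0.5772, 0.2197, 0.095]
tool_rot: [[-0.002, 0.452, 0.892], [-0.0, 0.892, -0.452], [-1.0, -0.001, -0.001]]
contact_force: [0.2, -0.5, 0.4]
opening: 1.001
time_s 2.1167
qpos [17.4399, 31.7377, 81.8222, 0.0036, 66.5321, -45.7016]
tcp_pos [0.5772, 0.2197, 0.095]
contact_force [0.235, -0.5487, 0.4426]
ft_torque [-0.0577, 0.02, 0.0195]
opening 1.0013
yaw_y 63.14 x [-1.5e-03 -4.0e-04 -1.0e+00] y [ 0.4518  0.8921 -0.0011] z [ 0.8921 -0.4518 -0.0012]
```

View pics/s2.png

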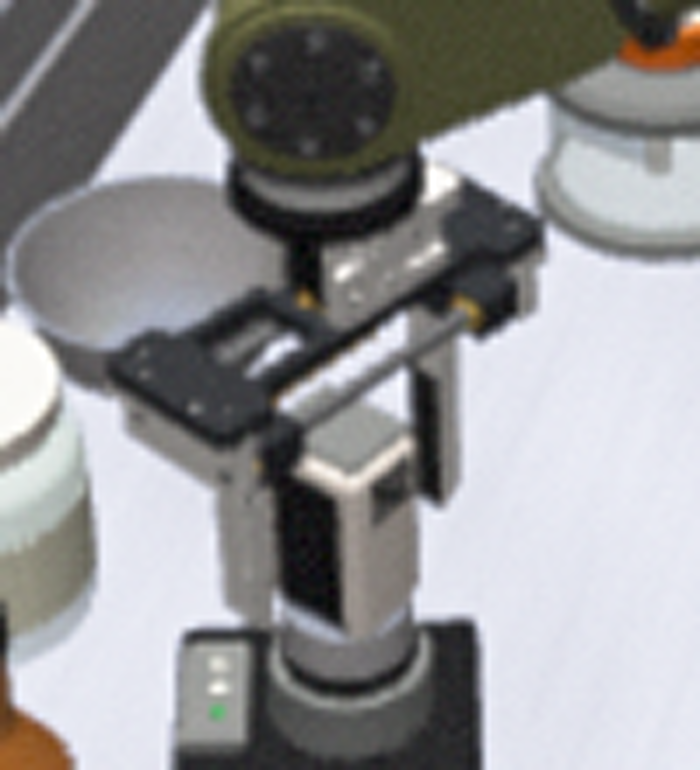

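The fingers straddle the unit, with the left finger tip at (245,610) and the right at (435,500) in the crop. I'll close gently and read the side force.

```bash
python3 -m creep '[{"gripper":-1,"tx":0,"ty":-0.001,"tz":0.002,"rx":0,"ry":0,"rz":0},{"gripper":-1,"tx":0,"ty":0,"tz":0,"rx":0,"ry":0,"rz":0},{"gripper":-1,"tx":0,"ty":0,"tz":0,"rx":0,"ry":0,"rz":0},{"gripper":-1,"tx":0,"ty":0,"tz":0,"rx":0,"ry":0,"rz":0},{"gripper":-1,"tx":0,"ty":0,"tz":0,"rx":0,"ry":0,"rz":0},{"gripper":-1,"tx":0,"ty":0,"tz":0,"rx":0,"ry":0,"rz":0},{"gripper":-1,"tx":0,"ty":0,"tz":0,"rx":0,"ry":0,"rz":0},{"gripper":-1,"tx":0,"ty":0,"tz":0,"rx":0,"ry":0,"rz":0}]' 12;python3 st.py
```

```text
time_s: 2.83
tcp_pos: [0.5795, 0.2171, 0.0955]
tool_rot: [[-0.0, 0.454, 0.891], [-0.0, 0.891, -0.454], [-1.0, -0.0, 0.0]]
contact_force: [0.5, -1.6, 0.1]
opening: 0.495
time_s 2.8333
qpos [17.1546, 31.7946, 81.6576, -0.0169, 66.5565, -45.8457]
tcp_pos [0.5795, 0.2171, 0.0955]
contact_force [0.4614, -1.5518, 0.0519]
ft_torque [-0.278, -0.1112, -0.0139]
opening 0.4947
yaw_y 63.01 x [-1.e-04 -3.e-04 -1.e+00] y [ 4.539e-01  8.911e-01 -3.000e-04] z [ 8.911e-01 -4.539e-01  1.000e-04]
```

```bash
python3 -m creep '[{"gripper":-1,"tx":0,"ty":-0.0004,"tz":0,"rx":0,"ry":0,"rz":0},{"gripper":-1,"tx":0,"ty":0,"tz":0,"rx":0,"ry":0,"rz":0},{"gripper":-1,"tx":0,"ty":0,"tz":0,"rx":-2,"ry":0,"rz":0},{"gripper":-1,"tx":0,"ty":0,"tz":0,"rx":-4,"ry":0,"rz":0},{"gripper":-1,"tx":0,"ty":0,"tz":0,"rx":-4,"ry":0,"rz":0},{"gripper":-1,"tx":0,"ty":0,"tz":0,"rx":-2,"ry":0,"rz":0},{"gripper":-1,"tx":0,"ty":0,"tz":0,"rx":0,"ry":0,"rz":0},{"gripper":-1,"tx":0,"ty":0,"tz":0,"rx":0,"ry":0,"rz":0}]' 40;python3 st.py
```

```text
time_s: 3.5
tcp_pos: [0.5794, 0.2169, 0.0955]
tool_rot: [[0.0, 0.26, 0.966], [0.0, 0.966, -0.26], [-1.0, 0.0, 0.0]]
contact_force: [0.7, 0.3, -0.0]
opening: 0.489
time_s 3.5
qpos [17.1345, 31.7634, 81.7072, 0.0034, 66.5174, -57.7961]
tcp_pos [0.5794, 0.2169, 0.0955]
contact_force [0.6981, 0.348, -0.048]
ft_torque [0.2582, -0.3674, 0.0652]
opening 0.4889
yaw_y 74.93 x [ 2.e-04  1.e-04 -1.e+00] y [2.600e-01 9.656e-01 2.000e-04] z [ 9.656e-01 -2.600e-01  1.000e-04]
```

```bash
python3 -m creep '[{"gripper":-1,"tx":0,"ty":0,"tz":0,"rx":-3,"ry":0,"rz":0},{"gripper":-1,"tx":0,"ty":0,"tz":0,"rx":-5,"ry":0,"rz":0},{"gripper":-1,"tx":0,"ty":0,"tz":0,"rx":-5,"ry":0,"rz":0},{"gripper":-1,"tx":0,"ty":0,"tz":0,"rx":-5,"ry":0,"rz":0},{"gripper":-1,"tx":0,"ty":0,"tz":0,"rx":-5,"ry":0,"rz":0},{"gripper":-1,"tx":0,"ty":0,"tz":0,"rx":-5,"ry":0,"rz":0},{"gripper":-1,"tx":0,"ty":0,"tz":0,"rx":-2,"ry":0,"rz":0},{"gripper":-1,"tx":0,"ty":0,"tz":0,"rx":0,"ry":0,"rz":0},{"gripper":-1,"tx":0,"ty":0,"tz":0,"rx":0,"ry":0,"rz":0}]' 40;python3 st.py
```

```text
time_s: 4.25
tcp_pos: [0.5793, 0.2168, 0.0955]
tool_rot: [[0.0, -0.257, 0.967], [-0.0, 0.967, 0.257], [-1.0, -0.0, 0.0]]
contact_force: [1.5, 0.7, -0.2]
opening: 0.491
time_s 4.25
qpos [17.1308, 31.7629, 81.7114, -0.0049, 66.523, -87.7306]
tcp_pos [0.5793, 0.2168, 0.0955]
contact_force [1.4964, 0.6679, -0.1761]
ft_torque [0.1988, -0.3308, -0.0885]
opening 0.4912
yaw_y 104.86 x [ 1.e-04 -1.e-04 -1.e+00] y [-2.565e-01  9.665e-01 -1.000e-04] z [9.665e-01 2.565e-01 1.000e-04]
```

```bash
python3 -m creep '[{"gripper":-1,"tx":0,"ty":0,"tz":0,"rx":-2,"ry":0,"rz":0},{"gripper":-1,"tx":0,"ty":0,"tz":0,"rx":-1,"ry":0,"rz":0},{"gripper":-1,"tx":0,"ty":0,"tz":0,"rx":0,"ry":0,"rz":0}]' 40;python3 st.py|grep -E "torq|yaw";python3 -m creep '[{"gripper":-1,"tx":0,"ty":0,"tz":0,"rx":-1,"ry":0,"rz":0},{"gripper":-1,"tx":0,"ty":0,"tz":0,"rx":-1,"ry":0,"rz":0},{"gripper":-1,"tx":0,"ty":0,"tz":0,"rx":0,"ry":0,"rz":0}]' 40;python3 st.py|grep -E "torq|yaw"
```

```text
time_s: 4.5
tcp_pos: [0.5796, 0.2169, 0.0955]
tool_rot: [[0.001, -0.308, 0.951], [0.0, 0.951, 0.308], [-1.0, -0.0, 0.001]]
contact_force: [2.7, 0.3, -1.2]
opening: 0.488
ft_torque [0.3378, -0.8282, -0.2427]
yaw_y 107.96 x [ 7.e-04  2.e-04 -1.e+00] y [-0.3083  0.9513 -0.    ] z [9.513e-01 3.083e-01 8.000e-04]
time_s: 4.75
tcp_pos: [0.58, 0.217, 0.0956]
tool_rot: [[0.002, -0.342, 0.94], [0.001, 0.94, 0.342], [-1.0, -0.0, 0.002]]
contact_force: [6.5, 2.3, -2.2]
opening: 0.485
ft_torque [0.4176, -1.5967, -0.3161]
yaw_y 110.01 x [ 1.9e-03  5.0e-04 -1.0e+00] y [-3.423e-01  9.396e-01 -1.000e-04] z [0.9396 0.3423 0.0019]
```

```bash
python3 -m creep '[{"gripper":-1,"tx":0,"ty":0,"tz":0,"rx":-1,"ry":0,"rz":0},{"gripper":-1,"tx":0,"ty":0,"tz":0,"rx":0,"ry":0,"rz":0}]' 40;python3 st.py|grep -E "torq|yaw|qpos";python3 -m creep '[{"gripper":-1,"tx":-0.002,"ty":0,"tz":0,"rx":0.5,"ry":0,"rz":0},{"gripper":-1,"tx":-0.002,"ty":0,"tz":0,"rx":0.5,"ry":0,"rz":0},{"gripper":-1,"tx":0,"ty":0,"tz":0,"rx":0,"ry":0,"rz":0}]' 40;python3 st.py|grep -E "torq|yaw"
```

```text
time_s: 4.92
tcp_pos: [0.58, 0.2171, 0.0956]
tool_rot: [[0.002, -0.358, 0.934], [0.001, 0.934, 0.358], [-1.0, -0.0, 0.002]]
contact_force: [6.7, 2.8, -3.7]
opening: 0.483
qpos [17.1297, 31.7713, 81.6717, -0.0017, 66.4312, -93.8719]
ft_torque [0.4193, -1.692, -0.3776]
yaw_y 111.0 x [ 2.1e-03  6.0e-04 -1.0e+00] y [-3.584e-01  9.336e-01 -2.000e-04] z [0.9336 0.3584 0.0022]
time_s: 5.17
tcp_pos: [0.5786, 0.2166, 0.0987]
tool_rot: [[-0.002, -0.341, 0.94], [-0.001, 0.94, 0.341], [-1.0, -0.0, -0.002]]
contact_force: [1.0, -0.6, -7.6]
opening: 0.478
ft_torque [-0.2456, -0.2279, -0.1104]
yaw_y 109.96 x [-0.0022 -0.001  -1.    ] y [-3.413e-01  9.400e-01 -2.000e-04] z [ 0.94    0.3413 -0.0024]
```

It has risen more than the 1.5 mm of play with only its own weight on the wrist, so it is unlocked. Lifting on.

```bash
python3 -m creep '[{"gripper":-1,"tx":-0.005,"ty":0,"tz":0,"rx":0,"ry":0,"rz":0},{"gripper":-1,"tx":-0.008,"ty":0,"tz":0,"rx":0,"ry":0,"rz":0},{"gripper":-1,"tx":-0.008,"ty":0,"tz":0,"rx":0,"ry":0,"rz":0},{"gripper":-1,"tx":0,"ty":0,"tz":0,"rx":0,"ry":0,"rz":0}]' 40;python3 st.py side s3 180,150,100,110 6
```

```text
time_s: 5.5
tcp_pos: [0.5799, 0.2172, 0.123]
tool_rot: [[0.003, -0.342, 0.94], [0.001, 0.94, 0.342], [-1.0, 0.0, 0.003]]
contact_force: [0.7, 0.8, -6.0]
opening: 0.479
time_s 5.5
qpos [17.1451, 30.0519, 80.401, 0.0097, 69.389, -92.8761]
tcp_pos [0.5799, 0.2172, 0.123]
contact_force [0.6812, 0.7588, -5.9575]
ft_torque [0.02, -0.0356, 0.0621]
opening 0.4792
yaw_y 110.02 x [ 0.0026  0.001  -1.    ] y [-0.3423  0.9396  0.    ] z [0.9396 0.3423 0.0028]
```

View pics/s3.png

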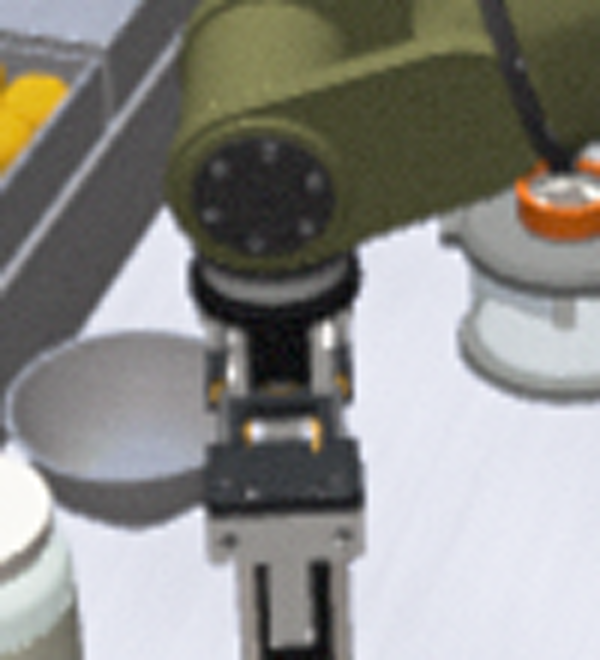

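```bash
python3 -m creep '[{"gripper":-1,"tx":-0.01,"ty":0,"tz":0,"rx":0,"ry":0,"rz":0},{"gripper":-1,"tx":-0.025,"ty":0,"tz":0,"rx":0,"ry":0,"rz":0},{"gripper":-1,"tx":-0.03,"ty":0,"tz":0,"rx":0,"ry":0,"rz":0},{"gripper":-1,"tx":-0.03,"ty":0,"tz":0,"rx":0,"ry":0,"rz":0},{"gripper":-1,"tx":-0.02,"ty":0,"tz":0,"rx":0,"ry":0,"rz":0},{"gripper":-1,"tx":-0.005,"ty":0,"tz":0,"rx":0,"ry":0,"rz":0},{"gripper":-1,"tx":0,"ty":0,"tz":0,"rx":0,"ry":0,"rz":0}]' 40;python3 st.py side s4 150,90,160,180 3; python3 st.py top t4 110,110,160,130 4
```

```text
time_s: 6.13
tcp_pos: [0.5795, 0.217, 0.2418]
tool_rot: [[0.002, -0.342, 0.94], [0.001, 0.94, 0.342], [-1.0, -0.0, 0.002]]
contact_force: [0.2, -0.3, -7.4]
opening: 0.483
time_s 6.1333
qpos [17.1377, 24.7602, 72.0836, 0.0007, 83.0271, -92.874]
tcp_pos [0.5795, 0.217, 0.2418]
contact_force [0.151, -0.2624, -7.4175]
ft_torque [0.0437, 0.0232, -0.0276]
opening 0.483
yaw_y 110.01 x [ 2.1e-03  7.0e-04 -1.0e+00] y [-3.422e-01  9.396e-01 -1.000e-04] z [0.9396 0.3422 0.0022]
time_s 6.1833
qpos [17.1361, 24.8562, 72.207, 0.0013, 82.9708, -92.8707]
tcp_pos [0.579, 0.2168, 0.2399]
contact_force [0.1673, -0.7416, -6.377]
ft_torque [0.0681, 0.0215, -0.06]
opening 0.477
yaw_y 110.01 x [-6.e-04 -2.e-04 -1.e+00] y [-3.421e-01  9.397e-01  1.000e-04] z [ 9.397e-01  3.421e-01 -6.000e-04]
```

View pics/s4.png

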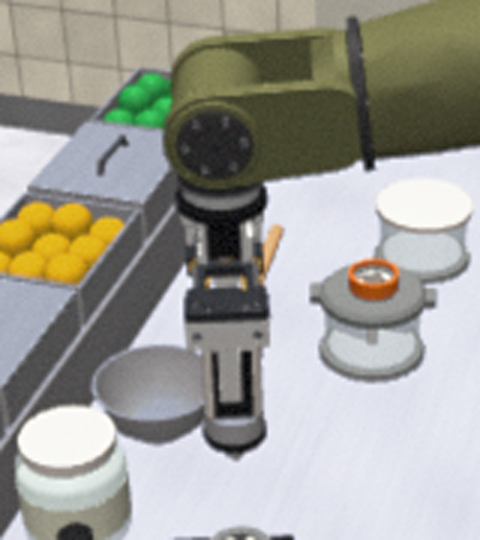

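Run:
```python
from h import *
d=np.load("s4.npz");im=d["image"]
cv2.imwrite("pics/n4.png",cv2.resize(im[195:250,205:250,::-1],None,fx=12,fy=12,interpolation=cv2.INTER_CUBIC))
t,R=d["tcp"],d["R"]; print(t)
ax=R[:,0]
def c(P): return ((proj("side",P)-[205,195])*12+5.5).round(1)
n=t+ax*(.1-.019);print("nose",c(n),n)
for k in (.024,.034,.06): 
    P=n-ax*k; v=np.array([R[:,1]*.0295,R[:,2]*.0295]);print(k,c(P),c(P+v[0]),c(P-v[0]),c(P+v[1]),c(P-v[1]))
# flange silhouette extents
for k in(.024,.03):
    e=[c(n-ax*k+.0295*(np.cos(a)*R[:,1]+np.sin(a)*R[:,2])) for a in np.linspace(0,6.28,60)];print("x",np.min(e,0),np.max(e,0))
```

```text
[0.57949862 0.21699783 0.24183427]
nose [271.3 559.8] [0.57967268 0.21705246 0.16083448]
0.024 [267.4 480.2] [270.6 562.8] [264.4 400.5] [138.6 486.7] [395.6 473.7]
0.034 [265.8 446.5] [268.9 528.9] [262.7 367. ] [136.4 453. ] [394.6 440.1]
0.06 [261.4 357.4] [264.5 439.2] [258.4 278.7] [130.4 363.8] [391.7 351.1]
x [138.6 400.3] [395.7 563.1]
x [137.3 380.2] [395.  542.8]
```

View pics/n4.png

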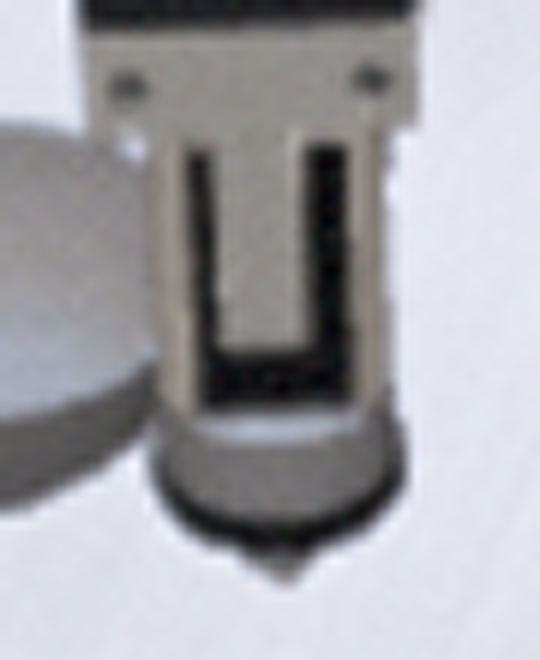

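View pics/t4.png

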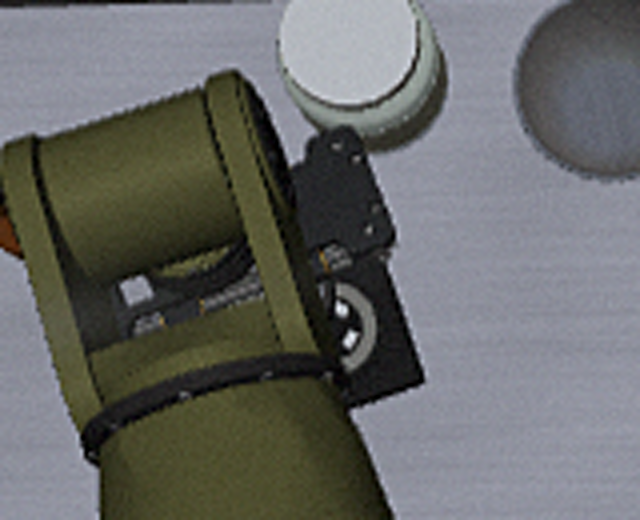

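The unit hangs clear: its flange spans (150–405, 480) and its nose is near (288,580) in the crop. It sits about 2 mm off the finger centre along -z of the tool. Next I'll work out the slot angle and the traverse.

Run:
```python
from h import *
im=C["top"]["image"]
g=cv2.cvtColor(im,cv2.COLOR_RGB2GRAY).astype(np.float32)
ctr=onz("top",(340.2,196.1),.114)
c104=np.array([ctr[0],ctr[1],.104]);print(c104, proj("top",c104))
# brightness around a circle r=13..16 mm at z=.104, 4-fold harmonic
for dx in (-.0015,0,.0015):
 for dy in(-.0015,0,.0015):
  out=[]
  for r in (.0135,.015,.0165):
    a=np.radians(np.arange(360)); P=[proj("top",c104+[dx+r*np.cos(t),dy+r*np.sin(t),0]) for t in a]
    P=np.float32(P); v=cv2.remap(g,P[:,0].copy(),P[:,1].copy(),cv2.INTER_LINEAR).ravel()
    f=(v*np.exp(-4j*a)).sum(); f1=abs((v*np.exp(-1j*a)).sum())
    out.append((round((np.degrees(np.angle(-f))/4),1),int(abs(f)),int(f1)))
  print(dx,dy,out)
```

```text
[ 0.54720588 -0.19202966  0.104     ] [339.68760855 196.57709906]
-0.0015 -0.0015 [(np.float64(9.6), 9724, 6405), (np.float64(9.8), 10164, 5483), (np.float64(8.9), 9053, 4188)]
-0.0015 0 [(np.float64(8.3), 10389, 5736), (np.float64(10.0), 12598, 4864), (np.float64(10.1), 11650, 4001)]
-0.0015 0.0015 [(np.float64(6.9), 10047, 5970), (np.float64(9.4), 11388, 5634), (np.float64(11.4), 11016, 4288)]
0 -0.0015 [(np.float64(9.4), 10926, 5897), (np.float64(9.4), 14020, 2975), (np.float64(9.3), 12458, 1979)]
0 0 [(np.float64(8.1), 12290, 2385), (np.float64(9.3), 16326, 587), (np.float64(10.6), 14617, 1156)]
0 0.0015 [(np.float64(7.8), 12064, 3613), (np.float64(8.8), 14692, 1857), (np.float64(11.1), 13005, 1890)]
0.0015 -0.0015 [(np.float64(9.6), 10881, 6126), (np.float64(9.8), 13587, 3369), (np.float64(8.7), 13363, 2755)]
0.0015 0 [(np.float64(8.8), 11967, 2714), (np.float64(9.4), 15787, 2466), (np.float64(9.8), 15048, 1774)]
0.0015 0.0015 [(np.float64(8.8), 11707, 4693), (np.float64(9.4), 14191, 2196), (np.float64(9.5), 13118, 1950)]
```

```bash
python3 -m creep '[{"gripper":-1,"tx":0,"ty":-0.016,"tz":-0.007,"rx":0,"ry":0,"rz":0},{"gripper":-1,"tx":0,"ty":-0.03,"tz":-0.0134,"rx":0,"ry":0,"rz":0},{"gripper":-1,"tx":0,"ty":-0.034,"tz":-0.0155,"rx":0,"ry":0,"rz":0},{"gripper":-1,"tx":0,"ty":-0.034,"tz":-0.0155,"rx":0,"ry":0,"rz":0},{"gripper":-1,"tx":0,"ty":-0.034,"tz":-0.0155,"rx":0,"ry":0,"rz":0},{"gripper":-1,"tx":0,"ty":-0.034,"tz":-0.0155,"rx":0,"ry":0,"rz":0},{"gripper":-1,"tx":0,"ty":-0.034,"tz":-0.0155,"rx":0,"ry":0,"rz":0},{"gripper":-1,"tx":0,"ty":-0.034,"tz":-0.0155,"rx":0,"ry":0,"rz":0},{"gripper":-1,"tx":0,"ty":-0.034,"tz":-0.0155,"rx":0,"ry":0,"rz":0},{"gripper":-1,"tx":0,"ty":-0.034,"tz":-0.0155,"rx":0,"ry":0,"rz":0},{"gripper":-1,"tx":0,"ty":-0.03,"tz":-0.0135,"rx":0,"ry":0,"rz":0},{"gripper":-1,"tx":0,"ty":-0.022,"tz":-0.0095,"rx":0,"ry":0,"rz":0},{"gripper":-1,"tx":0,"ty":-0.006,"tz":-0.002,"rx":4.4,"ry":0,"rz":0},{"gripper":-1,"tx":0,"ty":0,"tz":0,"rx":6,"ry":0,"rz":0},{"gripper":-1,"tx":0,"ty":0,"tz":0,"rx":6,"ry":0,"rz":0},{"gripper":-1,"tx":0,"ty":0,"tz":0,"rx":6,"ry":0,"rz":0},{"gripper":-1,"tx":0,"ty":0,"tz":0,"rx":5,"ry":0,"rz":0},{"gripper":-1,"tx":0,"ty":0,"tz":0,"rx":2,"ry":0,"rz":0},{"gripper":-1,"tx":0,"ty":0,"tz":0,"rx":0,"ry":0,"rz":0},{"gripper":-1,"tx":0,"ty":0,"tz":0,"rx":0,"ry":0,"rz":0}]' 40;python3 st.py side s5 230,110,80,110 6; python3 st.py top t5 260,130,130,110 5
```

```text
time_s: 7.9
tcp_pos: [0.5483, -0.1942, 0.239]
tool_rot: [[-0.002, 0.162, 0.987], [0.001, 0.987, -0.162], [-1.0, 0.001, -0.002]]
contact_force: [-0.5, -0.6, -5.8]
opening: 0.482
time_s 7.9
qpos [-23.109, 20.0642, 78.8906, 0.0006, 81.1844, -103.8008]
tcp_pos [0.5483, -0.1942, 0.239]
contact_force [-0.508, -0.5784, -5.8083]
ft_torque [0.021, -0.0153, -0.0049]
opening 0.4815
yaw_y 80.69 x [-0.0022  0.001  -1.    ] y [1.617e-01 9.868e-01 6.000e-04] z [ 0.9868 -0.1617 -0.0024]
time_s 7.95
qpos [-23.1108, 20.048, 78.8675, 0.0028, 81.1924, -103.8068]
tcp_pos [0.5484, -0.1942, 0.2393]
contact_force [0.3531, -0.3655, -6.7263]
ft_torque [0.0191, 0.0283, -0.0202]
opening 0.4826
yaw_y 80.7 x [-1.7e-03  8.0e-04 -1.0e+00] y [1.617e-01 9.868e-01 5.000e-04] z [ 0.9868 -0.1617 -0.0018]
```

View pics/s5.png

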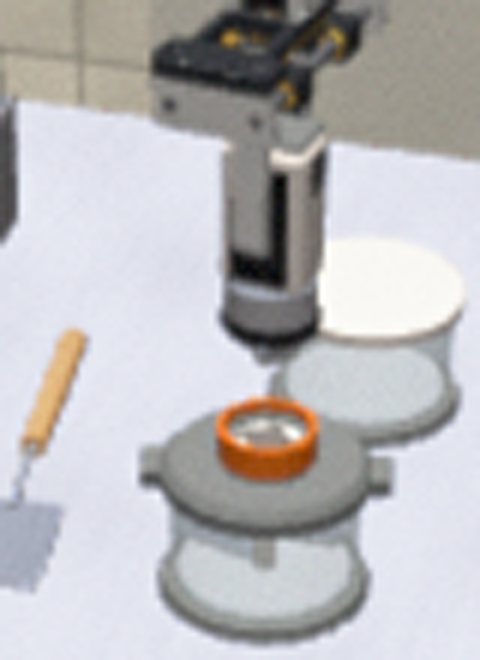

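View pics/t5.png

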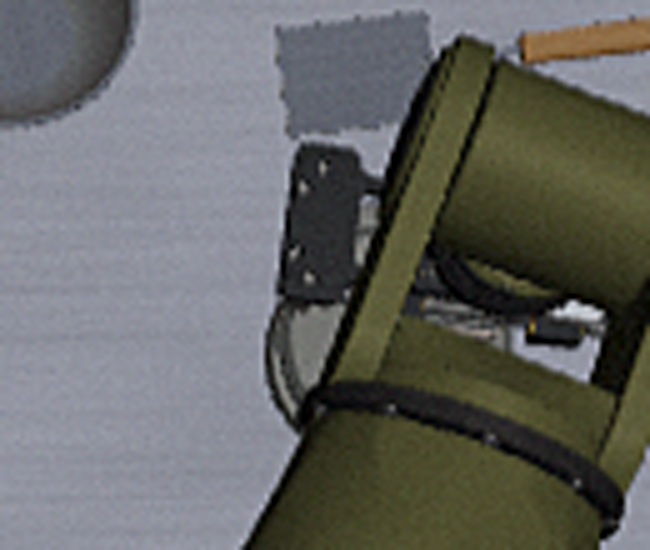

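Run:
```python
from h import *
d=np.load("s5.npz");im=d["image"]
cv2.imwrite("pics/n5.png",cv2.resize(im[153:197,258:292,::-1],None,fx=16,fy=16,interpolation=cv2.INTER_CUBIC))
t,R=d["tcp"],d["R"];ax=R[:,0]
A=t+ax*.081-R[:,2]*.0018; print("nose",A)
def c(P): return ((proj("side",P)-[258,153])*16+7.5).round(1)
def ell(Cn,r=.0295):
    e=np.array([c(Cn+[r*np.cos(a),r*np.sin(a),0]) for a in np.linspace(0,6.28,90)]);return e.min(0),e.max(0)
print("flange und",ell(A-ax*.024),"ring0",ell(np.array([A[0],A[1],.114])),"inner",ell(np.array([A[0],A[1],.114]),.0245),"nose",c(A))
o=np.array([A[0],A[1],.114])
print(c(o),"per +1mm x",c(o+[.001,0,0])-c(o),"per +1mm y",c(o+[0,.001,0])-c(o))
```

```text
nose [ 0.54637849 -0.19382102  0.15796807]
flange und (array([130.6, 109. ]), array([404.2, 249.8])) ring0 (array([128.2, 372.3]), array([395.2, 517.4])) inner (array([150.8, 384.3]), array([372.6, 504.7])) nose [265.5 273.6]
[261.7 443.8] per +1mm x [-4.4 -0.7] per +1mm y [-1.1  2.4]
```

View pics/n5.png

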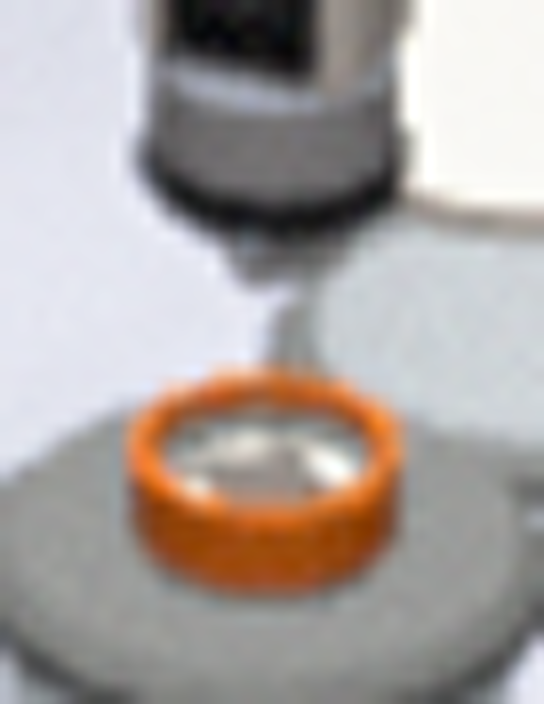

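Seen from the side the flange (135–408) and the ring (129–402) line up to within about 1 mm. I'll lower in steps and watch the force.

```bash
python3 -m creep '[{"gripper":-1,"tx":0.01,"ty":0,"tz":0,"rx":0,"ry":0,"rz":0},{"gripper":-1,"tx":0.018,"ty":0,"tz":0,"rx":0,"ry":0,"rz":0},{"gripper":-1,"tx":0.015,"ty":0,"tz":0,"rx":0,"ry":0,"rz":0},{"gripper":-1,"tx":0.006,"ty":0,"tz":0,"rx":0,"ry":0,"rz":0},{"gripper":-1,"tx":0,"ty":0,"tz":0,"rx":0,"ry":0,"rz":0}]' 40;python3 st.py|grep -E "torq|yaw";python3 -m creep '[{"gripper":-1,"tx":0.003,"ty":0,"tz":0,"rx":0,"ry":0,"rz":0},{"gripper":-1,"tx":0.003,"ty":0,"tz":0,"rx":0,"ry":0,"rz":0},{"gripper":-1,"tx":0,"ty":0,"tz":0,"rx":0,"ry":0,"rz":0}]' 40;python3 st.py|grep -E "torq|yaw"
```

```text
time_s: 8.42
tcp_pos: [0.548, -0.1941, 0.1894]
tool_rot: [[-0.003, 0.163, 0.987], [0.001, 0.987, -0.163], [-1.0, 0.001, -0.003]]
contact_force: [-0.4, 0.5, -5.5]
opening: 0.483
ft_torque [0.0197, 0.0458, -0.0503]
yaw_y 80.63 x [-0.003   0.0013 -1.    ] y [1.628e-01 9.867e-01 8.000e-04] z [ 0.9867 -0.1628 -0.0032]
time_s: 8.67
tcp_pos: [0.5488, -0.1944, 0.1855]
tool_rot: [[0.0, 0.163, 0.987], [-0.0, 0.987, -0.163], [-1.0, -0.0, 0.0]]
contact_force: [-0.5, 0.3, -6.2]
opening: 0.478
ft_torque [0.0221, -0.011, -0.0432]
yaw_y 80.61 x [ 3.e-04 -1.e-04 -1.e+00] y [ 1.631e-01  9.866e-01 -1.000e-04] z [ 9.866e-01 -1.631e-01  3.000e-04]
```

```bash
for i in 1 2; do python3 -m creep '[{"gripper":-1,"tx":0.0015,"ty":0,"tz":0,"rx":0,"ry":0,"rz":0},{"gripper":-1,"tx":0.0015,"ty":0,"tz":0,"rx":0,"ry":0,"rz":0},{"gripper":-1,"tx":0,"ty":0,"tz":0,"rx":0,"ry":0,"rz":0}]' 40 | grep -E "tcp|force|time";python3 st.py|grep -E "torq"; done
```

```text
time_s: 8.92
tcp_pos: [0.5487, -0.1944, 0.1824]
contact_force: [-0.8, 0.1, -6.7]
ft_torque [-0.0089, -0.0528, -0.0055]
time_s: 9.17
tcp_pos: [0.5486, -0.1943, 0.1791]
contact_force: [-0.0, 0.1, -6.3]
ft_torque [0.0978, 0.0564, 0.0417]
```

```bash
for i in 1 2; do python3 -m creep '[{"gripper":-1,"tx":0.001,"ty":0,"tz":0,"rx":0,"ry":0,"rz":0},{"gripper":-1,"tx":0.001,"ty":0,"tz":0,"rx":0,"ry":0,"rz":0},{"gripper":-1,"tx":0,"ty":0,"tz":0,"rx":0,"ry":0,"rz":0}]' 40 | grep -E "tcp|force|time";python3 st.py|grep -E "torq"; done
```

```text
time_s: 9.42
tcp_pos: [0.5487, -0.1943, 0.1773]
contact_force: [0.1, 0.6, -6.4]
ft_torque [0.3757, 0.0843, 0.011]
time_s: 9.67
tcp_pos: [0.5487, -0.1943, 0.1752]
contact_force: [-0.2, 2.3, -5.6]
ft_torque [0.449, 0.0629, -0.0269]
```

```bash
for i in 1 2; do python3 -m creep '[{"gripper":-1,"tx":0.001,"ty":0.0004,"tz":0,"rx":0,"ry":0,"rz":0},{"gripper":-1,"tx":0.001,"ty":0,"tz":0,"rx":0,"ry":0,"rz":0},{"gripper":-1,"tx":0,"ty":0,"tz":0,"rx":0,"ry":0,"rz":0}]' 40 | grep -E "tcp|force|time";python3 st.py|grep -E "torq"; done
```

```text
time_s: 9.92
tcp_pos: [0.5488, -0.194, 0.1732]
contact_force: [-0.5, -0.2, -7.6]
ft_torque [0.0973, -0.0462, -0.0023]
time_s: 10.17
tcp_pos: [0.549, -0.1937, 0.1716]
contact_force: [-0.4, 1.0, -5.5]
ft_torque [-0.0195, 0.0605, 0.0405]
```

```bash
for i in 1 2 3; do python3 -m creep '[{"gripper":-1,"tx":0.001,"ty":0,"tz":0,"rx":0,"ry":0,"rz":0},{"gripper":-1,"tx":0.001,"ty":0,"tz":0,"rx":0,"ry":0,"rz":0},{"gripper":-1,"tx":0,"ty":0,"tz":0,"rx":0,"ry":0,"rz":0}]' 45 | grep -E "tcp|force|time";python3 st.py|grep -E "torq"; done
```

```text
time_s: 10.42
tcp_pos: [0.5491, -0.1937, 0.17]
contact_force: [-1.1, 0.3, 3.4]
ft_torque [0.1279, 0.4407, -0.0052]
time_s: 10.67
tcp_pos: [0.5491, -0.1937, 0.1677]
contact_force: [-1.0, -0.2, 4.8]
ft_torque [-0.0475, 0.5099, 0.0524]
time_s: 10.92
tcp_pos: [0.5491, -0.1937, 0.1658]
contact_force: [-1.2, 1.0, 6.7]
ft_torque [0.0845, 0.5548, -0.0678]
```

```bash
for i in 1 2 3; do python3 -m creep '[{"gripper":-1,"tx":0.0006,"ty":0,"tz":0,"rx":0,"ry":0,"rz":0},{"gripper":-1,"tx":0,"ty":0,"tz":0,"rx":0,"ry":0,"rz":0}]' 45 | grep -E "tcp|force|time"; done; python3 st.py side s6 230,110,80,110 6
```

```text
time_s: 11.08
tcp_pos: [0.5491, -0.1937, 0.1656]
contact_force: [-2.0, 0.2, 8.2]
time_s: 11.25
tcp_pos: [0.5492, -0.1937, 0.1655]
contact_force: [-3.1, 0.8, 12.3]
time_s: 11.42
tcp_pos: [0.5493, -0.1938, 0.1655]
contact_force: [-4.2, 1.7, 16.5]
time_s 11.4167
qpos [-23.0316, 23.1663, 84.5463, -0.005, 72.1679, -103.6412]
tcp_pos [0.5493, -0.1938, 0.1655]
contact_force [-4.1741, 1.6785, 16.5043]
ft_torque [0.5403, 1.4917, 0.0869]
opening 0.4845
yaw_y 80.61 x [ 1.9e-03 -9.0e-04 -1.0e+00] y [ 1.631e-01  9.866e-01 -6.000e-04] z [ 0.9866 -0.1631  0.002 ]
```

View pics/s6.png

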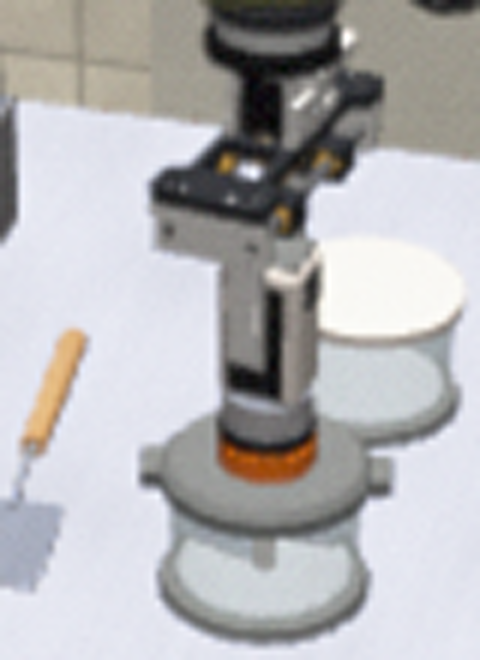

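The flange sits flush on the orange ring, which is pressed down (flange at (268,440), ring at (266,462)). The TCP stopped hard at z = 0.1655, the predicted home height. I'll let it rest a moment and then hand in.

```bash
python3 -m creep '[{"gripper":-1,"tx":0,"ty":0,"tz":0,"rx":0,"ry":0,"rz":0},{"gripper":-1,"tx":0,"ty":0,"tz":0,"rx":0,"ry":0,"rz":0},{"gripper":-1,"tx":0,"ty":0,"tz":0,"rx":0,"ry":0,"rz":0},{"gripper":-1,"tx":0,"ty":0,"tz":0,"rx":0,"ry":0,"rz":0}]' 45; python3 -c "
from bench import arm; print(arm.hand_in())"
```

```text
time_s: 11.8
tcp_pos: [0.5493, -0.1938, 0.1655]
tool_rot: [[0.002, 0.163, 0.987], [-0.001, 0.987, -0.163], [-1.0, -0.001, 0.002]]
contact_force: [-4.6, 2.0, 17.6]
opening: 0.485
the job is handed in; nothing more can be done
None
```

I turned the drive unit about 47° anticlockwise to the dock's stop, lifted it out and lined it up with the coupling slots (about -9° from the top view). I then lowered it onto the chopper. The splines meshed on the first try, and I pressed it fully down against the ring. I handed it in at 11.8 s, still gripping at 45 N.

**Last checks:**
- **Height:** the tool stopped hard at z = 0.1655 m, the height worked out for fully home.
- **Force:** the net upward push rose from about 3 N to 7 N over the spring travel, as the spring should give. It then climbed quickly to 17.6 N at the stop, far below the 80 N limit.
- **Upright and seated:** the tool is vertical to about 0.1°, and the side picture shows the flange flush on the pressed ring.
- **Other objects:** nothing else was touched as far as the forces and the pictures I viewed show; I took no final overall picture to compare.

**Disagreements:**
- **Camera views:** the two views differed by up to about 4.5 mm on the dock and ring centres. I used averages, then corrected from the finger position and the measured forces.
- **Grip offset:** the unit sits about 2 mm off-centre in the fingers, which I allowed for.
- **Side load:** about 5 N sideways and, before the final rest, about 1.5 N m of moment remained at the stop. I left it as it was.

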